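Fetch the muller from behind the pigment bottles

TASK

The glass muller stands at the back of the pigment rack, hemmed in by three black-capped bottles: first stand all three bottles in the white tray, and only then lift the muller out and stand it on its flat face in the middle of the grinding slab. When it is there, put every bottle back in the rack on the very spot where it stood. Keep the bottles and the muller upright throughout and leave the two cork-lidded jars in the rack where they are.

Things in the scene. Friction and masses are not known exactly. Their poses are not given: they have to be found in the camera images.
- tall_bottle: Tall slim round glass bottle with pigment in it, body 50 mm across up to 92 mm, shoulder up to 108 mm, 150 mm high in all; black screw cap 36 mm across and 24 mm high on top, neck 28 mm across below the cap. Origin: centre of the underside, z up. About 0.22 kg (varies). Stands in the rack, in a different place each time
- square_bottle: Square glass bottle with pigment in it, body 50 x 50 mm up to 70 mm, round shoulder up to 84 mm, 125 mm high in all; black screw cap 36 mm across and 24 mm high on top, neck 28 mm across below the cap. Origin: centre of the underside, z up. About 0.22 kg (varies). Stands in the rack
- cone_bottle: Conical glass bottle (wide foot, narrow neck) with pigment in it, foot 60 mm across, tapering to the neck at 88 mm, 130 mm high in all; black screw cap 36 mm across and 24 mm high on top, neck 28 mm across below the cap. Origin: centre of the underside, z up. About 0.22 kg (varies). Stands in the rack
- muller: Glass muller (hand grinder for paint): flat round foot 64 mm across and 11 mm thick, a waist 33 mm across at 34 mm height, a round grip knob 39 mm across from 42 to 60 mm height, 66 mm high in all. Origin: centre of the flat underside, z up. About 0.35 kg. Stands at the back of the rack (+x side of the rack) with one bottle in front of it and one on either side, centres 65 to 90 mm away
- rack: Fixed plywood pigment rack 190 mm deep (its x) by 364 mm wide (its y). Origin: centre of its underside. Floor top at 12 mm height; back board at +x 50 mm high, ends 50 mm high, front lip at -x 24 mm high, all 10 mm thick; inside 170 x 344 mm. Turned up to 0.16 rad
- tray: Fixed shallow white enamel tray, 190 mm (its x) by 200 mm (its y), rim 20 mm high with a thin blue edge (23 mm high with its bead), walls and floor 4 mm thick. Origin: centre of its underside. To the robot's left or right, in front of the rack. The bottles are put down in it meanwhile
- slab: Fixed polished dark grey stone grinding slab 200 x 200 mm, 15 mm thick, flat. Origin: centre of its underside. On the other side of the robot from the tray
- jar_left: Squat glass jar 60 mm across and 72 mm high with a wide cork lid, in the rack's front left corner (+y). Origin: centre of the underside. Stays where it is
- jar_right: The same kind of jar in the rack's front right corner (-y). Origin: centre of the underside. Stays where it is

How it is judged (in metres and radians):
On the way, in this order (a step that is already met when the one before it is completed fails the run):
1. all three bottles stand upright in the tray while the muller is still in its place in the rack (x of tall_bottle in the frame of tray between -0.07 and 0.07 m and y of tall_bottle in the frame of tray between -0.075 and 0.075 m and z of each of tall_bottle, square_bottle, cone_bottle in the frame of tray below 0.015 m and angle between each of tall_bottle, square_bottle, cone_bottle's own z axis and vertical below 0.12 rad and linear speed of each of tall_bottle, square_bottle, cone_bottle below 0.03 m/s and x of square_bottle in the frame of tray between -0.07 and 0.07 m and y of square_bottle in the frame of tray between -0.075 and 0.075 m and x of cone_bottle in the frame of tray between -0.07 and 0.07 m and y of cone_bottle in the frame of tray between -0.075 and 0.075 m and distance of muller from where it was at the start of the episode below 0.04 m), for 0.2 s.
2. the muller stands in the middle of the slab while the bottles are still in the tray (horizontal distance between muller and slab below 0.015 m and z of muller in the frame of slab below 0.02 m and angle between muller's own z axis and vertical below 0.1 rad and linear speed of each of muller, tall_bottle, square_bottle, cone_bottle below 0.03 m/s and x of tall_bottle in the frame of tray between -0.07 and 0.07 m and y of tall_bottle in the frame of tray between -0.075 and 0.075 m and z of each of tall_bottle, square_bottle, cone_bottle in the frame of tray below 0.015 m and angle between each of tall_bottle, square_bottle, cone_bottle's own z axis and vertical below 0.12 rad and x of square_bottle in the frame of tray between -0.07 and 0.07 m and y of square_bottle in the frame of tray between -0.075 and 0.075 m and x of cone_bottle in the frame of tray between -0.07 and 0.07 m and y of cone_bottle in the frame of tray between -0.075 and 0.075 m), for 0.2 s.
At the end, for the whole second after the job is handed in: each bottle stands upright and at rest within 15 mm of where it stood at the start, and the muller stands upright and at rest on the slab with its centre within 15 mm of the slab's centre (distance of each of tall_bottle, square_bottle, cone_bottle from where it was at the start of the episode below 0.015 m and angle between each of tall_bottle, square_bottle, cone_bottle, muller's own z axis and vertical below 0.1 rad and linear speed of each of tall_bottle, square_bottle, cone_bottle, muller below 0.03 m/s and horizontal distance between muller and slab below 0.015 m and z of muller in the frame of slab below 0.02 m); the robot touches nothing.
It fails at once if a bottle or the muller is tipped by more than about 35 degrees (angle between any of tall_bottle, square_bottle, cone_bottle, muller's own z axis and vertical above 0.6 rad).
It fails at once if a cork-lidded jar is shifted by more than 20 mm (distance of any of jar_left, jar_right from where it was at the start of the episode above 0.02 m).
It also fails if it takes over 144 s, if anything falls off the work surface, if the arm or the gripper's body presses on something with over 40 N, if the wrist force passes 120 N, or if a joint passes its speed limit or range.

ROBOT

A 6-joint arm with a two-finger parallel gripper is mounted at the origin on the work surface. World frame = base frame: x ahead of the robot, y to its left, z up, the work surface at z = 0. Lengths are in mm, angles in rad, forces in N, time in s.
With the tool pointing down it reaches from about 275 to 750 mm from the base axis. Payload 10.2 kg.
Tool frame: the origin (TCP) lies at the very end of the fingers, on their centre line; the grasp point (between the pads) lies 19 mm behind it; z points along the fingers, y is the line along which they close (so a half turn about z gives the same grasp; the last joint's range is limited). The gripper opens to 85 mm and grips with 20 to 120 N. Pads are 22 mm wide; open, the fingers measure 114 mm over their backs; the gripper's body (76 mm by 85 mm) begins 54 mm behind the grasp point. The pads swing forward as they close: fully open they stand 13 mm farther back than shut.
Start: joints at [-1.415, 0.313, 1.498, -0, 1.331, -0.223], TCP at [194.136, -487.793, 231.294] pointing down, gripper open.
Joint ranges: [-2.94, 2.94], [-0.97, 2.17], [0.19, 2.56], [-1.23, 4.37], [0.02, 3.11], [-2.88, 2.88]. Speed limits (rad/s): [2.39, 2.39, 3.01, 3.14, 3.14, 3.14].

INTERFACE

Orientations are given as a unit quaternion [w, x, y, z].
In Python, from rig import * gives the robot as it stands. The module is installed in compiled form; this text tells all that it offers.
- The arm moves only by the shell command python3 -m crank 'ROWS' [FORCE]. ROWS is JSON, a list that holds one entry, the list of rows, each a list of 7 numbers: the shift along the tool's x, y, z in units of 25 mm (1.0 is 25 mm), then the turn, a rotation vector about the tool's x, y, z in units of 8 degrees (1.0 is 8 degrees), then the finger opening in mm, from 0 to 85.4. A call has exactly 8 rows; each row shifts and turns the commanded pose from where the row before left it, along the tool's axes as they then stand; what a row does not reach is not made up. A row lasts 1/10 s, in which the tool goes at most 50 mm and 8.59 degrees, less where a joint would pass 70% of its speed; a pose out of reach is approached as far as the arm can. A call is refused whole if a number of a shift passes 1 or a number of a turn 1, either way. A call with a gripper value outside its range is refused whole. The fingers move at their own pace and stop on an object; FORCE is the grip in N (left out, the last holds). Time passes only in rows, so rows that do not move let the fingers close, or fill a call up. It gives the time, the measured TCP pose, the force, the opening and the grip force at its end, in the units of the state.
- sense(): the state, without advancing time (a new reading comes with each control period).
- capture(name): name is "side" or "top" or "wrist"; returns the picture (400x640x3 uint8, blue, green, red); there is no depth.
- camera_model(name): a dict with "fx", "fy", "cx", "cy" (pixels), "world_from_camera" (4x4, takes a point from camera to world coordinates); the wrist camera has in their place "T_tool_cam" (4x4, takes a point from camera to tool coordinates, whose origin is the TCP and whose axes are the flange's). Camera axes: x right, y up, looking along -z (the intrinsics and any distortion apply to the point x, -y, -z); pixel columns grow to the right and rows downward; lengths in mm; the calibration is good to about 2 mm. The wrist camera is an equidistant fisheye: a pixel r from the principal point sees the ray r / f radians off the axis. A picture is of the moment at which its call begins: read the wrist's pose just before it. camera_model takes no time and is no camera call.
- finish_job(): hands the job in; it is judged then, once.
The state is a dict: "time_s": time; "joints": joint angles; "dq": joint speeds; "tau": joint torques, N m; "eef_pos": TCP position; "ee_rot": TCP orientation; "force": force on the tool from outside, world axes, zero at the start; "wrist_torque": the same for the moment, N m; "grip_width": opening from 0.0 (shut) to 1.0 (fully open); "grip_force": force on a finger pad.
Only numpy, scipy, OpenCV 4.12 (cv2) and the standard library are available. Lean on these libraries where they do the work, as an engineer would, in place of code of your own. Each camera call takes 0.05 s, during which the arm holds its last target. There are 200 camera calls.

## Working session

There is one attempt and no reset: what is moved stays moved. The work goes in short steps, Python scripts to look and compute and a shell command to move; the robot and the scene stay as the last step left them, time stands still between calls to the robot, and variables do not carry over. Pictures are saved under pics/ and viewed, at most 14 in all, crops included, and the job is handed in when it is done.

```bash
mkdir -p pics
python3 - <<'E'
from rig import *
import cv2
s=sense();print(s)
for n in("top","side","wrist"):
    cv2.imwrite(f"pics/{n}0.png",capture(n));m=camera_model(n);print(n,m)
E
```

```text
{'time_s': 0.0, 'joints': array([-1.41538456e+00,  3.13437901e-01,  1.49848329e+00, -1.76052240e-05,
        1.33099869e+00, -2.23381779e-01]), 'dq': array([-0.00058673,  0.00039227,  0.00157253,  0.0005807 ,  0.00084751,
        0.00136346]), 'tau': array([ 1.08610355e-03, -4.12255955e+01, -2.59737754e+01, -3.12392706e-05,
        4.18748052e-03,  4.14469559e-05]), 'eef_pos': array([ 194.0946027 , -487.50706912,  230.72387847]), 'ee_rot': array([-6.63518863e-04,  9.82117370e-01,  1.88268507e-01,  1.40040927e-05]), 'force': array([ 0.13441167, -0.29147504,  0.99211251]), 'wrist_torque': array([0.0565101 , 0.03483167, 0.03109765]), 'grip_force': 0.0, 'grip_width': 0.999744241194565}
top {'fx': 457.7786551208964, 'fy': 457.7786551208964, 'cx': 320.61691571107264, 'cy': 200.51364042936714, 'world_from_camera': array([[ 2.74658898e-02,  9.81711314e-01, -1.88383972e-01,
         3.76146762e+02],
       [-9.99596034e-01,  2.55954379e-02, -1.23548915e-02,
        -1.16049556e+01],
       [-7.30716654e-03,  1.88647209e-01,  9.82017737e-01,
         9.50244274e+02],
       [ 0.00000000e+00,  
[... 296 characters left out ...]
01,  4.87624916e-01, -8.63763978e-01,
        -8.31464044e+02],
       [ 4.61040489e-04,  8.70846239e-01,  4.91555302e-01,
         5.46893880e+02],
       [ 0.00000000e+00,  0.00000000e+00,  0.00000000e+00,
         1.00000000e+00]])}
wrist {'fx': 309.70691628693146, 'fy': 309.70691628693146, 'cx': 312.6692545457872, 'cy': 197.6695790154925, 'T_tool_cam': array([[ 2.03705987e-04,  9.53282931e-01,  3.02078817e-01,
         7.85363025e+01],
       [ 9.99999848e-01, -3.92277111e-05, -5.50554489e-04,
         5.44425027e-01],
       [-5.12984336e-04,  3.02078883e-01, -9.53282794e-01,
        -1.42988534e+02],
       [ 0.00000000e+00,  0.00000000e+00,  0.00000000e+00,
         1.00000000e+00]])}
```

View pics/top0.png

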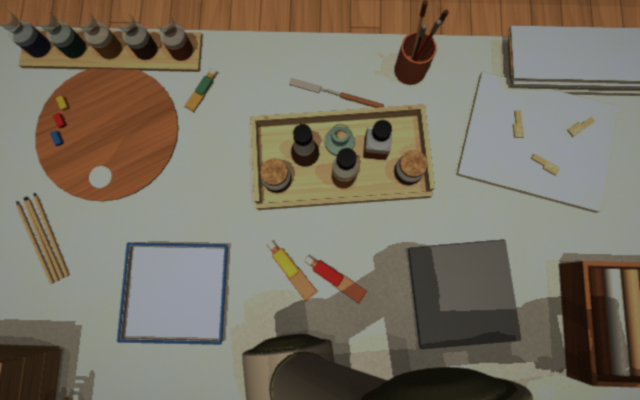

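View pics/side0.png

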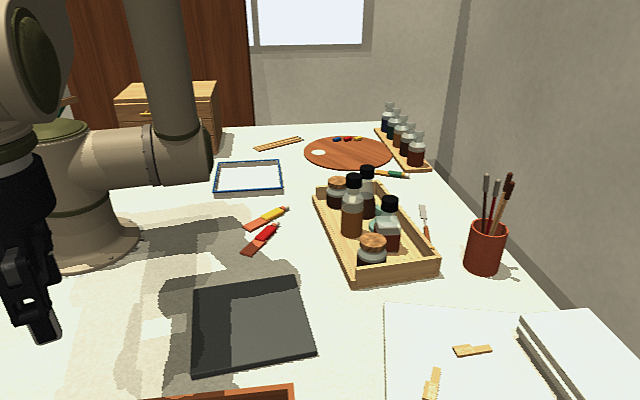

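The top view shows black caps at about (303,134), (346,159) and (380,130), with the muller at (340,138), the tray at (174,292) and the slab at (464,294). The side view shows the same caps at about (367,174), (353,182) and (389,204).

```bash
cat > h.py <<'E'
from rig import *
import cv2, numpy as np
def ray(n,px):
    m=camera_model(n);T=m["world_from_camera"]
    d=T[:3,:3]@np.array([(px[0]-m["cx"])/m["fx"],-(px[1]-m["cy"])/m["fy"],-1.]);return T[:3,3],d/np.linalg.norm(d)
def onz(n,px,z):
    o,d=ray(n,px);return o+d*(z-o[2])/d[2]
def tri(a,pa,b,pb):
    o1,d1=ray(a,pa);o2,d2=ray(b,pb)
    s=np.linalg.lstsq(np.c_[d1,-d2],o2-o1,rcond=None)[0];p,q=o1+s[0]*d1,o2+s[1]*d2
    return (p+q)/2,np.linalg.norm(p-q)
def blobs(mask,roi,amin):
    x0,y0,x1,y1=roi;m=np.zeros_like(mask);m[y0:y1,x0:x1]=mask[y0:y1,x0:x1]
    n,l,s,c=cv2.connectedComponentsWithStats(m)
    return [(s[i].tolist(),c[i].round(1).tolist(),cv2.minAreaRect(np.argwhere(l==i)[:,::-1].astype(np.float32))) for i in range(1,n) if s[i][4]>=amin]
E
python3 - <<'E'
from h import *
t=cv2.imread("pics/top0.png");s=cv2.imread("pics/side0.png")
np.set_printoptions(precision=1,suppress=True)
for n,im,r in(("top",t,(265,110,420,190)),("side",s,(330,160,410,240))):
    for st,c,rect in blobs((im.max(2)<48).astype(np.uint8),r,40):print(n,st,c)
hsv=cv2.cvtColor(t,cv2.COLOR_BGR2HSV)
blue=((hsv[...,0]>95)&(hsv[...,0]<120)&(hsv[...,1]>90)).astype(np.uint8)
for b in blobs(blue,(100,225,245,360),100):print("tray",b,[onz("top",p,22) for p in (b[2][0],)],[onz("top",p,22)[:2] for p in cv2.boxPoints(b[2])])
sl=((hsv[...,2]<125)&(hsv[...,1]<60)).astype(np.uint8)
for b in blobs(cv2.morphologyEx((t.max(2)<112).astype(np.uint8),cv2.MORPH_OPEN,np.ones((5,5))),(395,225,535,360),1000):print("slab",b,onz("top",b[2][0],15),[onz("top",p,15)[:2] for p in cv2.boxPoints(b[2])])
a=cv2.resize(t[95:215,240:440],None,fx=4,fy=4,interpolation=2)
cv2.imwrite("pics/a.png",a)
cv2.imwrite("pics/b.png",cv2.resize(s[155:290,300:450],None,fx=4,fy=4,interpolation=2))
E
```

```text
top [372, 121, 19, 20, 304] [381.3, 130.6]
top [294, 124, 18, 23, 320] [302.4, 135.2]
top [292, 143, 26, 23, 274] [305.6, 157.0]
top [337, 149, 19, 21, 327] [346.0, 158.9]
top [364, 152, 23, 7, 95] [374.7, 155.5]
top [395, 168, 20, 17, 67] [402.1, 178.9]
side [344, 165, 33, 24, 421] [359.2, 176.5]
side [381, 195, 17, 18, 266] [389.3, 203.4]
side [330, 197, 12, 12, 126] [335.2, 202.7]
side [363, 197, 13, 22, 210] [368.9, 208.8]
tray ([118, 243, 109, 101, 744], [174.0, 294.0], ((172.03147888183594, 293.0872802734375), (105.31672668457031, 99.83721923828125), 1.9749339818954468)) [array([358.8, 290.8,  22. ])] [array([263.9, 389.2]), array([458.9, 403.9]), array([457.3, 188.8]), array([262.9, 182.6])]
slab ([395, 240, 140, 120, 14024], [462.8, 305.5], ((464.5, 299.5), (119.0, 139.0), 90.0)) [ 362.2 -292.    15. ] [array([ 477.4, -154.1]), array([ 484.9, -437.2]), array([ 252.7, -423.2]), array([ 245. , -153.4])]
```

View pics/a.png

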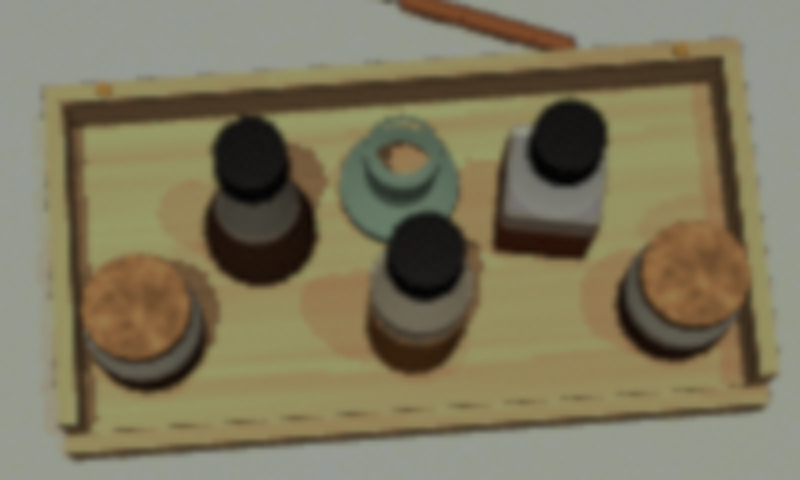

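View pics/b.png

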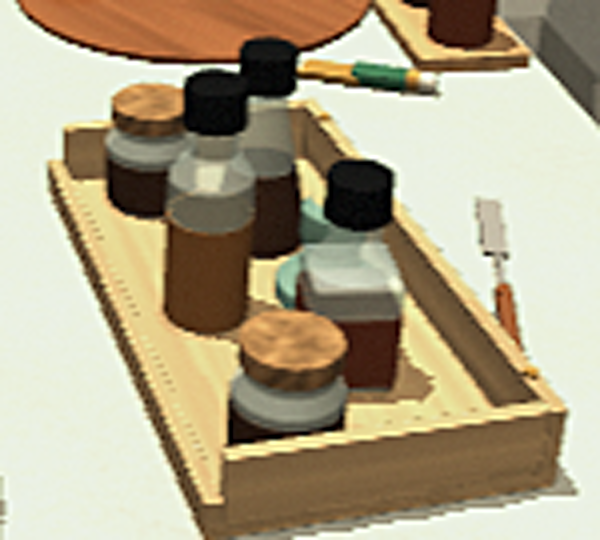

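The crops show that the front bottle is the tall one, the left (+y) is the cone and the right (-y) is the square. Cap centres in the top view are about (346,158.5), (302.6,135) and (381.5,130.5). The muller knob is at about (340.5,133).

Run:
```python
from h import *
np.set_printoptions(precision=1,suppress=True)
for n,pt,ps,z in(("tall",(346.2,158.6),(353.5,180.5),150),("cone",(302.6,135),(367,172),130),("square",(381.6,130.5),(389.6,203.4),125)):
    print(n,onz("top",pt,z+2),onz("side",ps,z),*tri("top",pt,"side",ps))
print("muller knob",onz("top",(340.5,133),78),"foot",onz("top",(340,142),20))
t=cv2.imread("pics/top0.png")
a=cv2.resize(t[225:365,95:265],None,fx=4,fy=4,interpolation=2)
b=cv2.resize(t[225:365,390:540],None,fx=4,fy=4,interpolation=2);b=np.clip(b*2.,0,255).astype(np.uint8)
cv2.imwrite("pics/c.png",cv2.resize(np.hstack([a,b]),None,fx=.62,fy=.62,interpolation=3))
# slab: strong gradient along the edges, line fit from the table/slab contrast
g=cv2.cvtColor(t,cv2.COLOR_BGR2GRAY).astype(int)
print("row300",g[300,400:425],g[300,505:530]); print("col440",g[235:260,440],g[330:355,440],"col490",g[235:260,490],g[330:355,490])
print("row260",g[260,400:425],g[260,500:525])
```

```text
tall [607.6 -45.7 152. ] [608.6 -46.4 150. ] [608.5 -45.8 149.6] 0.4769366835738343
cone [657.1  35.8 132. ] [659.4  34.4 130. ] [659.   35.9 129. ] 1.723663993364778
square [ 671.4 -112.5  127. ] [ 673.2 -113.1  125. ] [ 672.8 -112.8  124.7] 1.0898257827634512
muller knob [681.7 -36.5  78. ] foot [682.  -37.5  20. ]
row300 [106 106 106 107 107 106 105 105 105 107 106 102  85  59  36  41  53  56
  56  56  56  56  56  56  55] [ 83  83  82  83  82  82  81  82  80  89 117 140 146 147 147 147 147 146
 146 147 146 145 145 145 140]
col440 [151 152 152 153 152 152 151 151 141 102  74  82  87  87  87  87  87  87
  87  87  87  88  88  88  88] [56 56 56 56 55 56 56 57 56 56 53 46 39 36 38 36 37 50 71 76 77 77 78 78
 78] col490 [151 151 151 150 139  96  72  79  83  82  82  82  82  83  83  84  83  84
  83  84  83  83  84  83  84] [52 50 40 35 35 35 33 34 34 34 33 34 37 53 73 78 80 78 78 77 79 78 77 76
 76]
row260 [106 106 107 107 105 105 101  88  68  43  39  51  54  55  55  55  55  55
  56  56  55  56  55  55  55] [ 82  82  82  82  82  81  82  84 101 136 148 149 150 149 148 149 148 148
 149 149 149 148 148 148 149]
```

View pics/c.png

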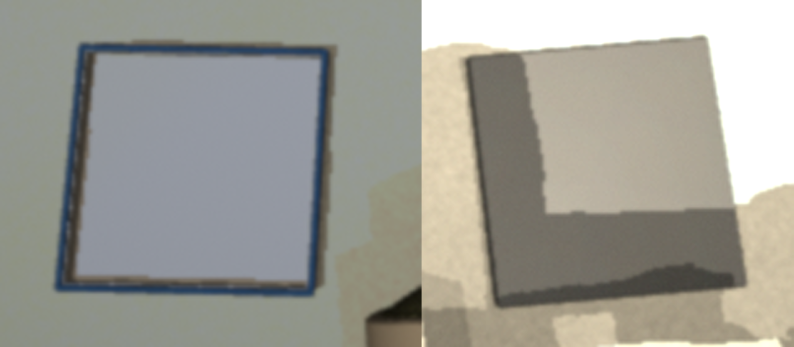

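The crop shows clean outlines. The tray rim corners are (127,243), (227,244), (222,343) and (118,342), and the slab centre is at about (464,294).

Run:
```python
from h import *
np.set_printoptions(precision=1,suppress=True)
print("slab",onz("top",(464.0,293.9),15))
P=[onz("top",p,22)[:2] for p in((127.3,242.7),(227.3,244),(222,343.5),(117.6,341.9))]
print("tray",np.mean(P,0),*P,[np.linalg.norm(P[i]-P[i-1]) for i in range(4)])
Q=[onz("top",p,15)[:2] for p in((408.3,248.4),(504.7,240.3),(520.4,339.9),(420.4,348))]
print("slab",np.mean(Q,0),*Q,[np.linalg.norm(Q[i]-Q[i-1]) for i in range(4)])
```

```text
slab [ 373.1 -291.4   15. ]
tray [360.9 288. ] [456.6 391. ] [459.4 187.1] [265.3 184.6] [262.5 389.2] [np.float64(194.10464607483522), np.float64(203.95108466518764), np.float64(194.14193084096263), np.float64(204.58862397718698)]
slab [ 374.6 -290.1] [ 460.9 -181.1] [ 482.7 -377.6] [ 287.8 -398.8] [ 267. -203.] [np.float64(195.20822574402305), np.float64(197.6851890285633), np.float64(196.12196047243523), np.float64(196.87832053506386)]
```

```bash
python3 -m crank '[[[0,0,0,0,0,1,60],[0,0,0,0,0,1,60],[0,0,0,0,0,0.71,60],[0,-1,0,0,0,0,60],[0.6,-1,0,0,0,0,60],[0.6,-1,0,0,0,0,60],[1,-1,0,0,0,0,60],[1,-1,0,0,0,0,60]]]' 40
```

```text
time_s: 0.95
eef_pos: [274.6, -361.7, 231.2]
ee_rot: [-0.0, 1.0, -0.0, -0.0]
force: [0.7, -0.5, 0.7]
grip_width: 0.701
grip_force: 0.0
```

```bash
python3 -m crank '[[[1,-0.95,0,0,0,0,60],[1,-0.95,0,0,0,0,60],[1,-0.95,0,0,0,0,60],[1,-0.95,0,0,0,0,60],[1,-0.95,0,0,0,0,60],[1,-0.95,0,0,0,0,60],[1,-0.95,0,0,0,0,60],[1,-0.95,0,0,0,0,60]]]' >/dev/null; python3 -m crank '[[[1,-0.95,0,0,0,0,60],[1,-0.95,0,0,0,0,60],[1,-0.95,0,0,0,0,60],[1,-0.95,0,0,0,0,60],[1,-0.95,0,0,0,0,60],[0.36,-0.29,0,0,0,0,60],[0,0,0,0,0,0,60],[0,0,0,0,0,0,60]]]'
python3 - <<'E'
from h import *
s=sense();print(s["eef_pos"],s["joints"].round(2))
cv2.imwrite("pics/w1.png",capture("wrist"))
E
```

```text
time_s: 2.55
eef_pos: [607.4, -47.4, 231.1]
ee_rot: [0.0, 1.0, -0.0, -0.0]
force: [0.3, 0.6, 0.3]
grip_width: 0.706
grip_force: 0.0
[607.37254652 -47.38828116 231.09122185] [-0.27  0.5   1.22 -0.    1.42  1.3 ]
```

View pics/w1.png

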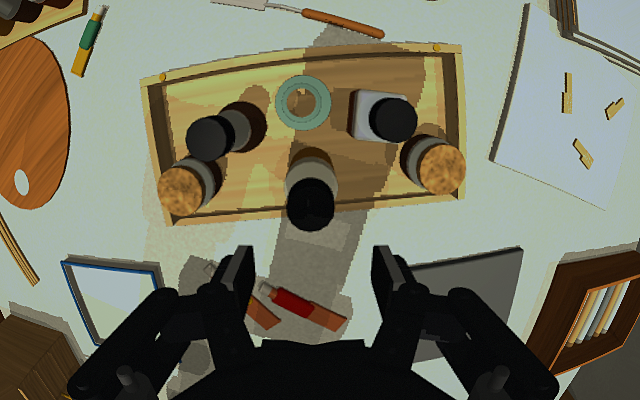

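The wrist view shows the tall cap at about (312,206), the cone cap at (210,137), the square cap at (393,120) and the muller at (302,101), all standing freely. I'll cross-check these positions using the fisheye model.

```bash
cat >> h.py <<'E'
def wonz(px,z,pos,quat):
    from scipy.spatial.transform import Rotation as R
    m=camera_model("wrist");T=m["T_tool_cam"];u=np.array([px[0]-m["cx"],px[1]-m["cy"]])/m["fx"];r=np.hypot(*u)
    d=np.array([u[0]/r*np.sin(r),-u[1]/r*np.sin(r),-np.cos(r)])
    M=R.from_quat(np.r_[quat[1:],quat[0]]).as_matrix();o=np.array(pos)+M@T[:3,3];d=M@T[:3,:3]@d
    return o+d*(z-o[2])/d[2]
E
python3 - <<'E'
from h import *
np.set_printoptions(precision=1,suppress=True)
s=sense()
for n,p,z in(("tall",(312,201),162),("cone",(209,137),142),("sq",(394,120),137),("mul",(302,102),78),("mulfoot",(303,103),20)):print(n,wonz(p,z,s["eef_pos"],s["ee_rot"]))
E
```

```text
tall [616.2 -47.3 162. ]
cone [661.9  32.8 142. ]
sq [ 674. -111.  137.]
mul [686.6 -37.9  78. ]
mulfoot [685.5 -37.   20. ]
```

```bash
python3 -m crank '[[[0.08,-0.05,0,0,0,0,60],[0,0,1,0,0,0,60],[0,0,1,0,0,0,60],[0,0,1,0,0,0,60],[0,0,0.5,0,0,0,60],[0,0,0.5,0,0,0,60],[0,0,0,0,0,0,60],[0,0,0,0,0,0,60]]]'; python3 -m crank '[[[0,0,0,0,0,0,30],[0,0,0,0,0,0,30],[0,0,0,0,0,0,30],[0,0,0,0,0,0,30],[0,0,0,0,0,0,30],[0,0,0,0,0,0,30],[0,0,0,0,0,0,30],[0,0,0,0,0,0,30]]]' 40
```

```text
time_s: 3.4
eef_pos: [610.3, -45.6, 132.2]
ee_rot: [0.0, 1.0, 0.0, 0.001]
force: [0.4, -0.3, 0.7]
grip_width: 0.704
grip_force: 0.0
time_s: 4.2
eef_pos: [610.4, -45.4, 132.4]
ee_rot: [0.0, 1.0, 0.0, 0.001]
force: [-0.6, 0.5, 5.9]
grip_width: 0.41
grip_force: 40.0
```

```bash
python3 -m crank '[[[0,0,-0.4,0,0,0,30],[0,0,-0.8,0,0,0,30],[0,0,-0.8,0,0,0,30],[0,0,-0.8,0,0,0,30],[0,0,-0.8,0,0,0,30],[-0.4,0,-0.4,0,0,0,30],[-0.8,0,0,0,0,0,30],[-0.8,0,0,0,0,0,30]]]' ; python3 -m crank '[[[-0.8,-0.4,0,0,0,0,30],[-0.8,-0.8,0,0,0,0,30],[-0.8,-0.8,0,0,0,0,30],[-0.8,-0.8,0,0,0,0,30],[-0.8,-0.8,0,0,0,0,30],[-0.8,-0.8,0,0,0,0,30],[-0.8,-0.8,0,0,0,0,30],[-0.76,-0.8,0,0,0,0,30]]]' ; python3 -m crank '[[[0,-0.8,0,0,0,0,30],[0,-0.8,0,0,0,0,30],[0,-0.8,0,0,0,0,30],[0,-0.8,0,0,0,0,30],[0,-0.8,0,0,0,0,30],[0,-0.8,0,0,0,0,30],[0,-0.8,0,0,0,0,30],[0,-0.8,0,0,0,0,30]]]';  python3 -m crank '[[[0,-0.8,0,0,0,0,30],[0,-0.8,0,0,0,0,30],[0,-0.8,0,0,0,0,30],[0,-0.5,0,0,0,0,30],[0,-0.24,0,0,0,0,30],[0,0,0,0,0,0,30],[0,0,0,0,0,0,30],[0,0,0,0,0,0,30]]]'
python3 - <<'E'
from h import *
cv2.imwrite("pics/t1.png",capture("top"))
E
```

```text
time_s: 5.0
eef_pos: [558.5, -45.2, 231.0]
ee_rot: [-0.0, 1.0, 0.0, -0.0]
force: [-0.4, -0.9, -1.7]
grip_width: 0.407
grip_force: 40.1
time_s: 5.8
eef_pos: [399.0, 105.2, 231.0]
ee_rot: [-0.0, 1.0, 0.0, -0.0]
force: [-0.1, 0.9, -2.9]
grip_width: 0.412
grip_force: 40.2
time_s: 6.6
eef_pos: [399.9, 265.0, 231.0]
ee_rot: [0.0, 1.0, 0.0, -0.0]
force: [-0.1, -0.1, -1.8]
grip_width: 0.407
grip_force: 40.2
time_s: 7.4
eef_pos: [400.9, 342.4, 231.3]
ee_rot: [0.0, 1.0, -0.0, -0.0]
force: [-0.1, -0.4, -2.0]
grip_width: 0.409
grip_force: 40.3
```

View pics/t1.png

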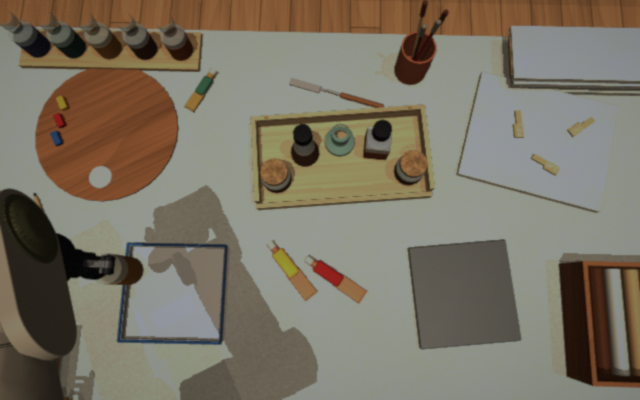

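The bottle is held over the tray's upper-left corner, hanging at about (130,270). The rack is otherwise unchanged. Lowering now.

```bash
python3 -m crank '[[[0,0.16,0.4,0,0,0,30],[0,0,0.8,0,0,0,30],[0,0,0.8,0,0,0,30],[0,0,0.8,0,0,0,30],[0,0,0.8,0,0,0,30],[0,0,0.4,0,0,0,30],[0,0,0.1,0,0,0,30],[0,0,0.1,0,0,0,30]]]'; python3 -m crank '[[[0,0,0.04,0,0,0,30],[0,0,0.04,0,0,0,30],[0,0,0,0,0,0,30],[0,0,0,0,0,0,30],[0,0,0,0,0,0,30],[0,0,0,0,0,0,30],[0,0,0,0,0,0,30],[0,0,0,0,0,0,30]]]'
```

```text
time_s: 8.25
eef_pos: [401.1, 339.0, 126.6]
ee_rot: [-0.0, 1.0, 0.0, 0.0]
force: [1.5, 0.8, -2.1]
grip_width: 0.406
grip_force: 40.3
time_s: 9.05
eef_pos: [400.8, 339.1, 124.4]
ee_rot: [-0.0, 1.0, 0.0, 0.0]
force: [0.7, -0.8, 0.1]
grip_width: 0.406
grip_force: 40.3
```

```bash
python3 -m crank '[[[0,0,0,0,0,0,60],[0,0,0,0,0,0,60],[0,0,0,0,0,0,60],[0,0,0,0,0,0,60],[0,0,-1,0,0,0,60],[0,0,-1,0,0,0,60],[0,0,-1,0,0,0,60],[0,0,-1,0,0,0,60]]]';  python3 -m crank '[[[0,1,-0.27,0,0,0,60],[1,1,0,0,0,0,60],[1,1,0,0,0,0,60],[1,1,0,0,0,0,60],[1,1,0,0,0,0,60],[1,1,0,0,0,0,60],[1,1,0,0,0,0,60],[1,1,0,0,0,0,60]]]';  python3 -m crank '[[[1,1,0,0,0,0,60],[1,1,0,0,0,0,60],[1,1,0,0,0,0,60],[0.36,1,0,0,0,0,60],[0,0.18,0,0,0,0,60],[0,0,0,0,0,0,60],[0,0,0,0,0,0,60],[0,0,0,0,0,0,60]]]'
python3 - <<'E'
from h import *
s=sense();print(s["eef_pos"])
t=capture("top");w=capture("wrist")
cv2.imwrite("pics/w2.png",np.hstack([w[60:400,100:500],t[220:360,100:250].repeat(2,0).repeat(2,1)[:340][:280].copy() if 0 else cv2.copyMakeBorder(cv2.resize(t[220:360,100:250],None,fx=2,fy=2),0,60,0,0,0)]))
E
```

```text
time_s: 9.85
eef_pos: [400.7, 339.0, 225.4]
ee_rot: [-0.0, 1.0, 0.0, 0.0]
force: [-0.4, -0.2, -0.1]
grip_width: 0.705
grip_force: 0.0
time_s: 10.65
eef_pos: [576.8, 137.9, 231.1]
ee_rot: [-0.0, 1.0, 0.0, 0.0]
force: [0.2, -0.6, 0.7]
grip_width: 0.706
grip_force: 0.0
time_s: 11.45
eef_pos: [659.6, 35.9, 231.4]
ee_rot: [-0.0, 1.0, 0.001, 0.0]
force: [0.1, -0.2, -0.4]
grip_width: 0.703
grip_force: 0.0
[659.57643067  35.86713598 231.40752309]
```

View pics/w2.png

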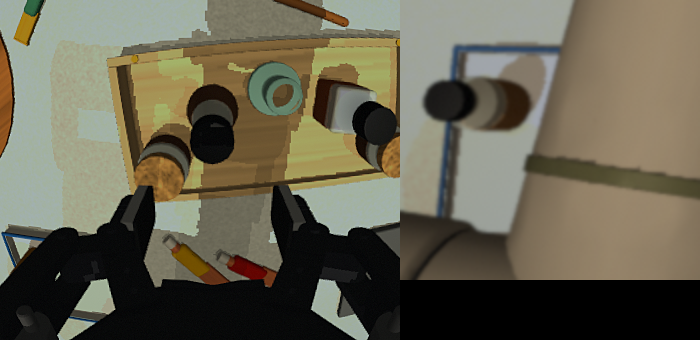

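The tall bottle stands upright in the tray's upper left, and the cone cap is centred between the fingers at (212,138) in the crop.

```bash
python3 -m crank '[[[0,0,1,0,0,0,60],[0,0,1,0,0,0,60],[0,0,1,0,0,0,60],[0,0,1,0,0,0,60],[0,0,0.5,0,0,0,60],[0,0,0.3,0,0,0,60],[0,0,0,0,0,0,60],[0,0,0,0,0,0,60]]]'; python3 -m crank '[[[0,0,0,0,0,0,30],[0,0,0,0,0,0,30],[0,0,0,0,0,0,30],[0,0,0,0,0,0,30],[0,0,0,0,0,0,30],[0,0,0,0,0,0,30],[0,0,0,0,0,0,30],[0,0,0,0,0,0,30]]]' 40
```

```text
time_s: 12.35
eef_pos: [660.4, 34.7, 112.2]
ee_rot: [0.0, 1.0, 0.0, 0.001]
force: [-0.6, 0.1, -0.2]
grip_width: 0.705
grip_force: 0.0
time_s: 13.15
eef_pos: [660.4, 34.8, 112.2]
ee_rot: [-0.0, 1.0, 0.0, 0.001]
force: [0.3, 2.0, 6.4]
grip_width: 0.412
grip_force: 39.9
```

```bash
python3 -m crank '[[[0,0,-0.4,0,0,0,30],[0,0,-0.8,0,0,0,30],[0,0,-0.8,0,0,0,30],[0,0,-0.8,0,0,0,30],[0,0,-0.8,0,0,0,30],[0,0,-0.8,0,0,0,30],[-0.4,0,-0.4,0,0,0,30],[-0.8,0,0,0,0,0,30]]]' ; python3 -m crank '[[[-0.8,-0.4,0,0,0,0,30],[-0.8,-0.8,0,0,0,0,30],[-0.8,-0.8,0,0,0,0,30],[-0.8,-0.8,0,0,0,0,30],[-0.8,-0.8,0,0,0,0,30],[-0.8,-0.8,0,0,0,0,30],[-0.8,-0.8,0,0,0,0,30],[-0.8,-0.8,0,0,0,0,30]]]' ; python3 -m crank '[[[-0.8,-0.8,0,0,0,0,30],[-0.8,-0.8,0,0,0,0,30],[-0.8,-0.8,0,0,0,0,30],[-0.8,-0.8,0,0,0,0,30],[-0.8,-0.8,0,0,0,0,30],[-0.8,-0.13,0,0,0,0,30],[-0.8,0,0,0,0,0,30],[-0.37,0,0,0,0,0,30]]]'
```

```text
time_s: 13.95
eef_pos: [629.8, 34.4, 232.0]
ee_rot: [0.0, 1.0, 0.0, 0.001]
force: [0.1, -0.3, -1.6]
grip_width: 0.409
grip_force: 40.1
time_s: 14.75
eef_pos: [468.0, 185.0, 230.7]
ee_rot: [0.0, 1.0, 0.0, -0.0]
force: [0.9, -0.6, -2.4]
grip_width: 0.408
grip_force: 40.1
time_s: 15.55
eef_pos: [318.5, 287.4, 230.7]
ee_rot: [0.0, 1.0, 0.001, -0.0]
force: [-1.2, -0.5, -1.5]
grip_width: 0.411
grip_force: 40.3
```

```bash
python3 -m crank '[[[0,0,0.4,0,0,0,30],[0,0,0.8,0,0,0,30],[0,0,0.8,0,0,0,30],[0,0,0.8,0,0,0,30],[0,0,0.8,0,0,0,30],[0,0,0.8,0,0,0,30],[0,0,0.4,0,0,0,30],[0,0,0.1,0,0,0,30]]]'; python3 -m crank '[[[0,0,0.06,0,0,0,30],[0,0,0.06,0,0,0,30],[0,0,0.06,0,0,0,30],[0,0,0,0,0,0,30],[0,0,0,0,0,0,30],[0,0,0,0,0,0,30],[0,0,0,0,0,0,30],[0,0,0,0,0,0,30]]]'
```

```text
time_s: 16.35
eef_pos: [320.5, 287.3, 107.4]
ee_rot: [0.0, 1.0, -0.0, -0.001]
force: [0.1, -0.6, -0.0]
grip_width: 0.408
grip_force: 40.3
time_s: 17.15
eef_pos: [320.6, 287.8, 104.2]
ee_rot: [-0.0, 1.0, 0.0, 0.0]
force: [-0.3, -0.6, -1.5]
grip_width: 0.411
grip_force: 40.3
```

```bash
python3 -m crank '[[[0,0,0.03,0,0,0,30],[0,0,0,0,0,0,30],[0,0,0,0,0,0,60],[0,0,0,0,0,0,60],[0,0,0,0,0,0,60],[0,0,0,0,0,0,60],[0,0,-1,0,0,0,60],[0,0,-1,0,0,0,60]]]';  python3 -m crank '[[[0,0,-1,0,0,0,60],[0,0,-1,0,0,0,60],[0,1,-1,0,0,0,60],[0.9,1,-0.11,0,0,0,60],[1,1,0,0,0,0,60],[1,1,0,0,0,0,60],[1,1,0,0,0,0,60],[1,1,0,0,0,0,60]]]';  python3 -m crank '[[[1,1,0,0,0,0,60],[1,1,0,0,0,0,60],[1,1,0,0,0,0,60],[1,1,0,0,0,0,60],[1,1,0,0,0,0,60],[1,1,0,0,0,0,60],[1,1,0,0,0,0,60],[1,1,0,0,0,0,60]]]'; python3 -m crank '[[[1,1,0,0,0,0,60],[0.2,1,0,0,0,0,60],[0,0,0,0,0,0,60],[0,0,0,0,0,0,60],[0,0,0,0,0,0,60],[0,0,0,0,0,0,60],[0,0,0,0,0,0,60],[0,0,0,0,0,0,60]]]'
python3 - <<'E'
from h import *
s=sense();print(s["eef_pos"])
t=capture("top");w=capture("wrist")
cv2.imwrite("pics/w3.png",np.hstack([w[60:400,100:500],cv2.copyMakeBorder(cv2.resize(t[220:360,100:250],None,fx=2,fy=2),0,60,0,0,0)]))
E
```

```text
time_s: 17.95
eef_pos: [320.2, 287.6, 153.6]
ee_rot: [0.0, 1.0, 0.0, -0.001]
force: [0.3, 0.1, -0.9]
grip_width: 0.705
grip_force: 0.0
time_s: 18.75
eef_pos: [444.0, 136.6, 231.0]
ee_rot: [-0.0, 1.0, 0.0, 0.0]
force: [0.1, 0.7, -0.6]
grip_width: 0.703
grip_force: 0.0
time_s: 19.55
eef_pos: [644.0, -63.2, 230.7]
ee_rot: [-0.0, 1.0, 0.0, -0.0]
force: [0.5, -0.0, 0.2]
grip_width: 0.705
grip_force: 0.0
time_s: 20.35
eef_pos: [673.2, -111.6, 231.3]
ee_rot: [0.0, 1.0, 0.0, 0.0]
force: [-0.8, -0.4, -0.8]
grip_width: 0.707
grip_force: 0.0
[ 673.18875827 -111.63657813  231.27272273]
```

View pics/w3.png

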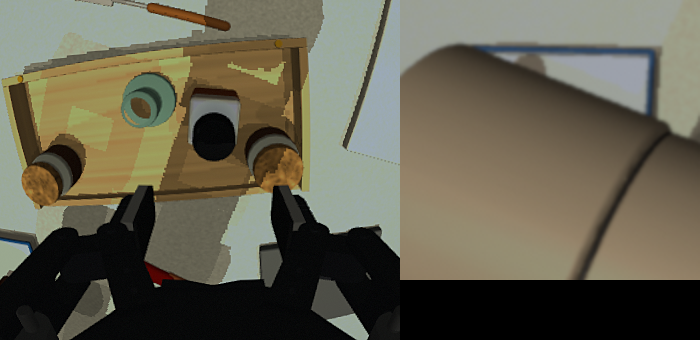

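The square cap is centred at (213,137) in the wrist crop. The arm hides the tray from above.

```bash
python3 -m crank '[[[0,0.03,1,0,0,0,60],[0,0,1,0,0,0,60],[0,0,1,0,0,0,60],[0,0,1,0,0,0,60],[0,0,0.5,0,0,0,60],[0,0,0.5,0,0,0,60],[0,0,0,0,0,0,60],[0,0,0,0,0,0,60]]]'; python3 -m crank '[[[0,0,0,0,0,0,30],[0,0,0,0,0,0,30],[0,0,0,0,0,0,30],[0,0,0,0,0,0,30],[0,0,0,0,0,0,30],[0,0,0,0,0,0,30],[0,0,0,0,0,0,30],[0,0,0,0,0,0,30]]]' 40
```

```text
time_s: 21.25
eef_pos: [673.6, -113.0, 107.0]
ee_rot: [0.0, 1.0, 0.0, 0.001]
force: [-0.4, -0.6, -0.0]
grip_width: 0.701
grip_force: 0.0
time_s: 22.05
eef_pos: [673.7, -112.9, 107.3]
ee_rot: [0.0, 1.0, 0.0, 0.001]
force: [-0.6, 2.1, 6.6]
grip_width: 0.405
grip_force: 39.9
```

```bash
python3 -m crank '[[[0,0,-0.4,0,0,0,30],[0,0,-0.8,0,0,0,30],[0,0,-0.8,0,0,0,30],[0,0,-0.8,0,0,0,30],[0,0,-0.8,0,0,0,30],[0,0,-0.8,0,0,0,30],[-0.4,0,-0.6,0,0,0,30],[-0.8,0,0,0,0,0,30]]]' ; python3 -m crank '[[[-0.8,-0.4,0,0,0,0,30],[-0.8,-0.8,0,0,0,0,30],[-0.8,-0.8,0,0,0,0,30],[-0.8,-0.8,0,0,0,0,30],[-0.8,-0.8,0,0,0,0,30],[-0.8,-0.8,0,0,0,0,30],[-0.8,-0.8,0,0,0,0,30],[-0.8,-0.8,0,0,0,0,30]]]' ; python3 -m crank '[[[-0.8,-0.8,0,0,0,0,30],[-0.8,-0.8,0,0,0,0,30],[-0.8,-0.8,0,0,0,0,30],[-0.8,-0.8,0,0,0,0,30],[-0.1,-0.8,0,0,0,0,30],[0,-0.8,0,0,0,0,30],[0,-0.8,0,0,0,0,30],[0,-0.8,0,0,0,0,30]]]'; python3 -m crank '[[[0,-0.8,0,0,0,0,30],[0,-0.5,0,0,0,0,30],[0,-0.26,0,0,0,0,30],[0,0,0,0,0,0,30],[0,0,0.4,0,0,0,30],[0,0,0.8,0,0,0,30],[0,0,0.8,0,0,0,30],[0,0,0.4,0,0,0,30]]]'
```

```text
time_s: 22.85
eef_pos: [643.8, -113.1, 233.1]
ee_rot: [0.001, 1.0, 0.0, 0.002]
force: [0.5, 0.4, -2.4]
grip_width: 0.408
grip_force: 40.4
time_s: 23.65
eef_pos: [482.0, 37.8, 231.2]
ee_rot: [-0.0, 1.0, 0.0, -0.0]
force: [-0.7, -0.4, -1.7]
grip_width: 0.412
grip_force: 40.3
time_s: 24.45
eef_pos: [400.3, 197.8, 231.4]
ee_rot: [0.0, 1.0, 0.0, -0.0]
force: [-0.5, -0.1, -2.7]
grip_width: 0.407
grip_force: 40.4
time_s: 25.25
eef_pos: [399.9, 235.1, 169.1]
ee_rot: [0.0, 1.0, -0.0, -0.001]
force: [-0.0, 0.2, -1.8]
grip_width: 0.411
grip_force: 40.4
```

```bash
python3 -m crank '[[[0,0,0.8,0,0,0,30],[0,0,0.8,0,0,0,30],[0,0,0.6,0,0,0,30],[0,0,0.3,0,0,0,30],[0,0,0.1,0,0,0,30],[0,0,0,0,0,0,30],[0,0,0,0,0,0,30],[0,0,0,0,0,0,30]]]'
```

```text
time_s: 26.05
eef_pos: [400.9, 236.1, 106.6]
ee_rot: [-0.0, 1.0, 0.0, 0.001]
force: [0.2, -0.1, -3.2]
grip_width: 0.408
grip_force: 40.4
```

```bash
python3 -m crank '[[[0,0,0.15,0,0,0,30],[0,0,0.1,0,0,0,30],[0,0,0.05,0,0,0,30],[0,0,0,0,0,0,30],[0,0,0,0,0,0,30],[0,0,0,0,0,0,60],[0,0,0,0,0,0,60],[0,0,0,0,0,0,60]]]'; python3 -m crank '[[[0,0,0,0,0,0,60],[0,0,-1,0,0,0,60],[0,0,-1,0,0,0,60],[0,0,-1,0,0,0,60],[0,0,-1,0,0,0,60],[0,0,-1,0,0,0,60],[0,1,-0.3,0,0,0,60],[1,1,0,0,0,0,60]]]'; python3 -m crank '[[[1,1,0,0,0,0,60],[1,1,0,0,0,0,60],[1,1,0,0,0,0,60],[1,1,0,0,0,0,60],[1,1,0,0,0,0,60],[1,1,0,0,0,0,60],[1,1,0,0,0,0,60],[1,0.92,0,0,0,0,60]]]'; python3 -m crank '[[[1,1,0,0,0,0,80],[1,0,0,0,0,0,80],[0.28,0,0,0,0,0,80],[0,0,0,0,0,0,80],[0,0,0,0,0,0,80],[0,0,0,0,0,0,80],[0,0,0,0,0,0,80],[0,0,0,0,0,0,80]]]'
python3 - <<'E'
from h import *
s=sense();print(s["eef_pos"])
t=capture("top");w=capture("wrist");sd=capture("side")
cv2.imwrite("pics/w4.png",np.hstack([w[60:400,150:480],cv2.copyMakeBorder(cv2.resize(sd[100:240,200:400],None,fx=2,fy=2),0,60,0,0,0)]))
E
```

```text
time_s: 26.85
eef_pos: [400.6, 236.0, 98.5]
ee_rot: [-0.0, 1.0, 0.0, 0.0]
force: [-0.5, -0.2, 0.2]
grip_width: 0.703
grip_force: 0.0
time_s: 27.65
eef_pos: [424.9, 186.1, 232.6]
ee_rot: [-0.0, 1.0, 0.001, 0.001]
force: [-0.3, 0.4, -0.9]
grip_width: 0.701
grip_force: 0.0
time_s: 28.45
eef_pos: [626.6, -13.2, 230.8]
ee_rot: [-0.0, 1.0, 0.0, -0.0]
force: [-0.2, 0.5, 0.2]
grip_width: 0.7
grip_force: 0.0
time_s: 29.25
eef_pos: [682.5, -36.7, 231.4]
ee_rot: [0.0, 1.0, 0.0, 0.0]
force: [0.3, 0.3, 0.3]
grip_width: 0.938
grip_force: 0.0
[682.47752228 -36.7331678  231.39417342]
```

View pics/w4.png

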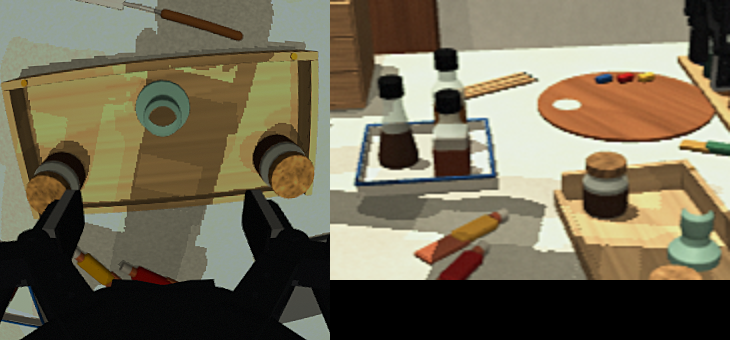

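All three bottles stand in the tray. In the wrist view the muller's knob is at about (312,175) and its foot at (312,168).

Run:
```python
from h import *
np.set_printoptions(precision=1,suppress=True)
s=sense()
print(wonz((312,175.5),78,s["eef_pos"],s["ee_rot"]),wonz((312.3,168),20,s["eef_pos"],s["ee_rot"]))
w=capture("wrist");hsv=cv2.cvtColor(w,cv2.COLOR_BGR2HSV)
m=((hsv[...,0]>60)&(hsv[...,0]<100)&(hsv[...,1]>50)).astype(np.uint8)
for b in blobs(m,(270,120,360,220),200):print(b)
```

```text
[690.3 -36.3  78. ] [685.4 -36.6  20. ]
([286, 141, 53, 56, 1813], [312.2, 165.2], ((311.75, 166.75001525878906), (53.03300476074219, 52.32590103149414), 45.0))
```

```bash
python3 -m crank '[[[0.06,0,1,0,0,0,80],[0,0,1,0,0,0,80],[0,0,1,0,0,0,80],[0,0,1,0,0,0,80],[0,0,1,0,0,0,80],[0,0,1,0,0,0,80],[0,0,0.7,0,0,0,80],[0,0,0.4,0,0,0,80]]]';python3 -m crank '[[[0,0,0.4,0,0,0,80],[0,0,0,0,0,0,80],[0,0,0,0,0,0,30],[0,0,0,0,0,0,30],[0,0,0,0,0,0,30],[0,0,0,0,0,0,30],[0,0,0,0,0,0,30],[0,0,0,0,0,0,30]]]' 60; python3 -m crank '[[[0,0,0,0,0,0,30],[0,0,0,0,0,0,30],[0,0,0,0,0,0,30],[0,0,0,0,0,0,30],[0,0,-0.2,0,0,0,30],[0,0,-0.2,0,0,0,30],[0,0,-0.4,0,0,0,30],[0,0,-0.4,0,0,0,30]]]' 60
```

```text
time_s: 30.25
eef_pos: [683.6, -36.7, 51.8]
ee_rot: [-0.0, 1.0, 0.0, -0.001]
force: [-0.2, -0.3, 0.4]
grip_width: 0.932
grip_force: 0.0
time_s: 31.05
eef_pos: [684.6, -36.9, 44.7]
ee_rot: [0.0, 1.0, 0.0, 0.001]
force: [-1.9, 1.0, 5.5]
grip_width: 0.436
grip_force: 60.3
time_s: 31.85
eef_pos: [684.2, -36.8, 74.2]
ee_rot: [-0.0, 1.0, 0.0, -0.0]
force: [0.2, -0.1, -3.3]
grip_width: 0.434
grip_force: 60.5
```

```bash
python3 -m crank '[[[0,0,-0.8,0,0,0,30],[0,0,-0.8,0,0,0,30],[0,0,-0.8,0,0,0,30],[0,0,-0.8,0,0,0,30],[0,0,-0.8,0,0,0,30],[-0.4,0,-0.4,0,0,0,30],[-0.8,0.4,0,0,0,0,30],[-0.8,0.8,0,0,0,0,30]]]' ; python3 -m crank '[[[-0.8,0.8,0,0,0,0,30],[-0.8,0.8,0,0,0,0,30],[-0.8,0.8,0,0,0,0,30],[-0.8,0.8,0,0,0,0,30],[-0.8,0.8,0,0,0,0,30],[-0.8,0.8,0,0,0,0,30],[-0.8,0.8,0,0,0,0,30],[-0.8,0.8,0,0,0,0,30]]]'
python3 - <<'E'
from h import *
np.set_printoptions(precision=1,suppress=True)
t=cv2.imread("pics/t1.png").max(2)
m=((t>58)&(t<112)).astype(np.uint8);m=cv2.morphologyEx(m,cv2.MORPH_OPEN,np.ones((5,5)))
for b in blobs(m,(400,230,530,360),3000):
    P=np.array([onz("top",p,15) for p in cv2.boxPoints(b[2])]);print(b,onz("top",b[1],15),onz("top",b[2][0],15),[np.linalg.norm(P[i]-P[i-1]) for i in range(4)])
E
```

```text
time_s: 32.65
eef_pos: [633.7, -66.0, 184.6]
ee_rot: [0.0, 1.0, 0.001, 0.001]
force: [0.3, -0.6, -4.0]
grip_width: 0.436
grip_force: 60.6
time_s: 33.45
eef_pos: [473.5, -227.7, 184.5]
ee_rot: [0.0, 1.0, 0.0, 0.0]
force: [-0.4, -0.4, -3.0]
grip_width: 0.435
grip_force: 60.6
([408, 240, 113, 109, 10365], [463.0, 294.2], ((463.8360900878906, 293.6967468261719), (103.48235321044922, 104.74984741210938), 84.80557250976562)) [ 372.5 -289.4   15. ] [ 373.5 -291.1   15. ] [np.float64(201.53514130566964), np.float64(214.33027718785044), np.float64(202.45962638920454), np.float64(205.55693247092879)]
```

```bash
python3 -m crank '[[[-0.8,0.8,0,0,0,0,30],[-0.8,0.8,0,0,0,0,30],[-0.8,0.6,0,0,0,0,30],[-0.8,0.35,0,0,0,0,30],[-0.6,0,0,0,0,0,30],[-0.24,0,0,0,0,0,30],[0,0,0.4,0,0,0,30],[0,0,0.8,0,0,0,30]]]'; python3 -m crank '[[[0,0,0.8,0,0,0,30],[0,0,0.8,0,0,0,30],[0,0,0.8,0,0,0,30],[0,0,0.8,0,0,0,30],[0,0,0.5,0,0,0,30],[0,0,0.2,0,0,0,30],[0,0,0,0,0,0,30],[0,0,0,0,0,0,30]]]'
python3 - <<'E'
from h import *
t=capture("top");w=capture("wrist");print(sense()["eef_pos"])
cv2.imwrite("pics/w5.png",np.hstack([w[60:400,100:500],cv2.resize(t[230:360,390:540],(392,340))]))
E
```

```text
time_s: 34.25
eef_pos: [374.3, -291.2, 154.1]
ee_rot: [0.001, 1.0, 0.0, 0.001]
force: [0.1, 0.0, -3.7]
grip_width: 0.435
grip_force: 60.8
time_s: 35.05
eef_pos: [373.8, -290.9, 56.5]
ee_rot: [0.0, 1.0, 0.0, 0.0]
force: [-0.2, 0.3, -2.4]
grip_width: 0.434
grip_force: 60.6
[ 373.69714654 -290.9956914    56.68592633]
```

View pics/w5.png

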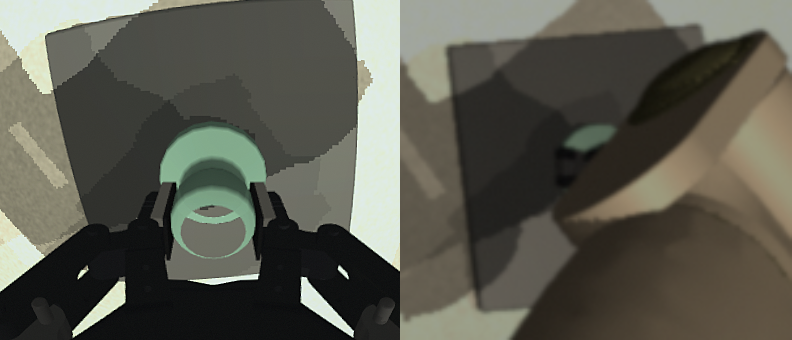

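The muller is held upright over the slab's middle. Setting it down, then checking after retreating.

```bash
python3 -m crank '[[[0,0,0.15,0,0,0,30],[0,0,0.1,0,0,0,30],[0,0,0.06,0,0,0,30],[0,0,0.04,0,0,0,30],[0,0,0,0,0,0,30],[0,0,0,0,0,0,30],[0,0,0,0,0,0,30],[0,0,0,0,0,0,30]]]'
```

```text
time_s: 35.95
eef_pos: [373.2, -290.7, 47.7]
ee_rot: [-0.0, 1.0, 0.0, -0.0]
force: [-2.9, 2.9, 5.0]
grip_width: 0.442
grip_force: 61.5
```

```bash
python3 -m crank '[[[0,0,0,0,0,0,80],[0,0,0,0,0,0,80],[0,0,0,0,0,0,80],[0,0,0,0,0,0,80],[0,0,0,0,0,0,80],[0,0,-0.8,0,0,0,80],[0,0,-1,0,0,0,80],[0,0,-1,0,0,0,80]]]';python3 -m crank '[[[0,0,-1,0,0,0,80],[0,0,-1,0,0,0,80],[0,0,-1,0,0,0,80],[0,0,-1,0,0,0,80],[0,-1,-0.55,0,0,0,60],[0,-1,0,0,0,0,60],[0,-1,0,0,0,0,60],[0,-1,0,0,0,0,60]]]';python3 -m crank '[[[0.1,-1,0,0,0,0,60],[1,-1,0,0,0,0,60],[0,-1,0,0,0,0,60],[0,-1,0,0,0,0,60],[0,-1,0,0,0,0,60],[0,-1,0,0,0,0,60],[0,-1,0,0,0,0,60],[0,-1,0,0,0,0,60]]]';python3 -m crank '[[[0,-1,0,0,0,0,60],[0,-1,0,0,0,0,60],[0,-1,0,0,0,0,60],[0,-1,0,0,0,0,60],[0,-1,0,0,0,0,60],[0,0,0,0,0,0,60],[0,0,0,0,0,0,60],[0,0,0,0,0,0,60]]]'
python3 - <<'E'
from h import *
np.set_printoptions(precision=1,suppress=True)
t=capture("top")
hsv=cv2.cvtColor(t,cv2.COLOR_BGR2HSV);m=((hsv[...,0]>60)&(hsv[...,0]<100)&(hsv[...,1]>50)).astype(np.uint8)
for b in blobs(m,(410,240,520,350),60):print("muller",b[:2],onz("top",b[1],40))
cv2.imwrite("pics/t5.png",cv2.resize(t[230:360,390:540],None,fx=5,fy=4.6))
E
```

```text
time_s: 36.75
eef_pos: [373.2, -290.6, 118.0]
ee_rot: [-0.0, 1.0, 0.0, -0.0]
force: [0.6, 0.3, 0.9]
grip_width: 0.936
grip_force: 0.0
time_s: 37.55
eef_pos: [373.1, -189.8, 231.1]
ee_rot: [0.0, 1.0, 0.0, 0.0]
force: [-0.0, 0.4, 0.5]
grip_width: 0.706
grip_force: 0.0
time_s: 38.35
eef_pos: [400.5, 10.3, 231.1]
ee_rot: [0.0, 1.0, 0.0, 0.0]
force: [0.3, 0.1, 0.1]
grip_width: 0.705
grip_force: 0.0
time_s: 39.15
eef_pos: [400.7, 133.7, 231.0]
ee_rot: [0.0, 1.0, -0.0, -0.0]
force: [-0.5, -0.5, 0.3]
grip_width: 0.702
grip_force: 0.0
```

View pics/t5.png

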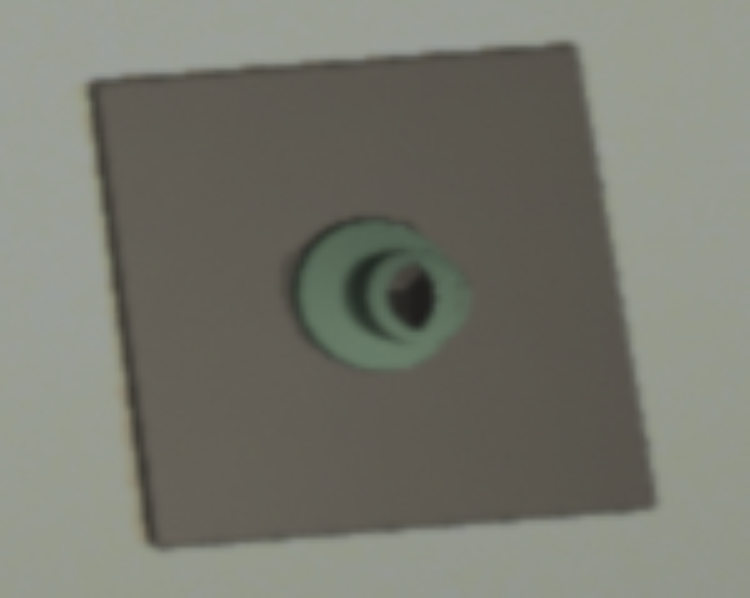

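The muller foot is at about (381,293) in the crop, against a slab centre of about (371,294). After parallax that is only 1–2 mm off, so it is well centred. Fetching the square bottle.

```bash
python3 -m crank '[[[0,-1,0,0,0,0,60],[0,-1,0,0,0,0,60],[0,-1,0,0,0,0,60],[0,-0.8,0,0,0,0,60],[0,-0.29,0,0,0,0,60],[0,0,0,0,0,0,60],[0,0,1,0,0,0,60],[0,0,1,0,0,0,60]]]';python3 -m crank '[[[0,0,1,0,0,0,60],[0,0,1,0,0,0,60],[0,0,0.8,0,0,0,60],[0,0,0.4,0,0,0,60],[0,0,0.08,0,0,0,60],[0,0,0,0,0,0,60],[0,0,0,0,0,0,60],[0,0,0,0,0,0,60]]]';python3 -m crank '[[[0,0,0,0,0,0,30],[0,0,0,0,0,0,30],[0,0,0,0,0,0,30],[0,0,0,0,0,0,30],[0,0,0,0,0,0,30],[0,0,0,0,0,0,30],[0,0,0,0,0,0,30],[0,0,0,0,0,0,30]]]' 40
```

```text
time_s: 40.0
eef_pos: [401.1, 235.5, 180.8]
ee_rot: [-0.0, 1.0, -0.0, 0.001]
force: [0.2, 0.5, -0.8]
grip_width: 0.701
grip_force: 0.0
time_s: 40.8
eef_pos: [401.0, 236.6, 99.8]
ee_rot: [-0.0, 1.0, 0.0, 0.001]
force: [0.1, -0.2, 1.1]
grip_width: 0.699
grip_force: 0.0
time_s: 41.6
eef_pos: [400.8, 236.7, 99.5]
ee_rot: [-0.0, 1.0, 0.0, 0.0]
force: [-1.1, 0.6, 4.7]
grip_width: 0.406
grip_force: 39.7
```

```bash
python3 -m crank '[[[0,0,-0.4,0,0,0,30],[0,0,-0.8,0,0,0,30],[0,0,-0.8,0,0,0,30],[0,0,-0.8,0,0,0,30],[0,0,-0.8,0,0,0,30],[0,0,-0.8,0,0,0,30],[0,0,-0.8,0,0,0,30],[0,0.4,-0.1,0,0,0,30]]]' ; python3 -m crank '[[[0,0.8,0,0,0,0,30],[0,0.8,0,0,0,0,30],[0,0.8,0,0,0,0,30],[0,0.8,0,0,0,0,30],[0.8,0.8,0,0,0,0,30],[0.8,0.8,0,0,0,0,30],[0.8,0.8,0,0,0,0,30],[0.8,0.8,0,0,0,0,30]]]' ; python3 -m crank '[[[0.8,0.8,0,0,0,0,30],[0.8,0.8,0,0,0,0,30],[0.8,0.8,0,0,0,0,30],[0.8,0.8,0,0,0,0,30],[0.8,0.8,0,0,0,0,30],[0.8,0.8,0,0,0,0,30],[0.8,0.8,0,0,0,0,30],[0.8,0.8,0,0,0,0,30]]]'; python3 -m crank '[[[0.8,0.5,0,0,0,0,30],[0.4,0.28,0,0,0,0,30],[0.12,0,0,0,0,0,30],[0,0,0,0,0,0,30],[0,0,0,0,0,0,30],[0,0,0,0,0,0,30],[0,0,0,0,0,0,30],[0,0,0,0,0,0,30]]]'
```

```text
time_s: 42.4
eef_pos: [401.1, 226.9, 233.6]
ee_rot: [-0.001, 1.0, 0.001, 0.002]
force: [-0.1, -0.5, -2.3]
grip_width: 0.411
grip_force: 40.6
time_s: 43.2
eef_pos: [480.7, 65.0, 230.6]
ee_rot: [-0.0, 1.0, 0.0, -0.001]
force: [-0.1, 0.3, -2.9]
grip_width: 0.405
grip_force: 40.6
time_s: 44.0
eef_pos: [640.7, -94.9, 230.2]
ee_rot: [-0.0, 1.0, 0.0, -0.001]
force: [-0.1, -0.2, -2.3]
grip_width: 0.41
grip_force: 40.6
time_s: 44.8
eef_pos: [673.6, -112.7, 231.8]
ee_rot: [0.0, 1.0, 0.0, 0.0]
force: [-0.4, -0.3, -3.2]
grip_width: 0.408
grip_force: 40.6
```

```bash
python3 -m crank '[[[0,0,0.4,0,0,0,30],[0,0,0.8,0,0,0,30],[0,0,0.8,0,0,0,30],[0,0,0.8,0,0,0,30],[0,0,0.8,0,0,0,30],[0,0,0.6,0,0,0,30],[0,0,0.4,0,0,0,30],[0,0,0.2,0,0,0,30]]]';python3 -m crank '[[[0,0,0.06,0,0,0,30],[0,0,0.05,0,0,0,30],[0,0,0.04,0,0,0,30],[0,0,0,0,0,0,30],[0,0,0,0,0,0,30],[0,0,0,0,0,0,30],[0,0,0,0,0,0,30],[0,0,0,0,0,0,30]]]'
```

```text
time_s: 45.6
eef_pos: [673.5, -112.8, 110.5]
ee_rot: [-0.0, 1.0, 0.0, -0.001]
force: [0.7, 0.7, -1.9]
grip_width: 0.41
grip_force: 40.6
time_s: 46.4
eef_pos: [673.8, -112.9, 107.9]
ee_rot: [0.0, 1.0, 0.0, 0.0]
force: [1.6, -0.6, -2.9]
grip_width: 0.406
grip_force: 40.6
```

```bash
python3 -m crank '[[[0,0,0.03,0,0,0,30],[0,0,0.02,0,0,0,30],[0,0,0,0,0,0,30],[0,0,0,0,0,0,30],[0,0,0,0,0,0,30],[0,0,0,0,0,0,30],[0,0,0,0,0,0,30],[0,0,0,0,0,0,30]]]'
```

```text
time_s: 47.2
eef_pos: [674.1, -112.8, 107.6]
ee_rot: [0.0, 1.0, 0.0, 0.001]
force: [-2.0, 1.0, 6.1]
grip_width: 0.405
grip_force: 41.3
```

```bash
python3 -m crank '[[[0,0,0,0,0,0,60],[0,0,0,0,0,0,60],[0,0,0,0,0,0,60],[0,0,0,0,0,0,60],[0,0,-1,0,0,0,60],[0,0,-1,0,0,0,60],[0,0,-1,0,0,0,60],[0,0,-1,0,0,0,60]]]';python3 -m crank '[[[0,0,-1,0,0,0,60],[-1,-1,0,0,0,0,60],[-1,-1,0,0,0,0,60],[-1,-1,0,0,0,0,60],[-1,-1,0,0,0,0,60],[-1,-1,0,0,0,0,60],[-1,-1,0,0,0,0,60],[-1,-1,0,0,0,0,60]]]';python3 -m crank '[[[-1,-1,0,0,0,0,60],[-1,-1,0,0,0,0,60],[-1,-1,0,0,0,0,60],[-1,-1,0,0,0,0,60],[-1,-1,0,0,0,0,60],[-1,-1,0,0,0,0,60],[-1,-1,0,0,0,0,60],[-0.1,-1,0,0,0,0,60]]]';python3 -m crank '[[[0,-1,0,0,0,0,60],[0,0,0,0,0,0,60],[0,0,0,0,0,0,60],[0,0,0,0,0,0,60],[0,0,0,0,0,0,60],[0,0,0,0,0,0,60],[0,0,0,0,0,0,60],[0,0,0,0,0,0,60]]]'
```

```text
time_s: 48.0
eef_pos: [673.6, -112.8, 207.5]
ee_rot: [0.0, 1.0, 0.0, -0.0]
force: [-0.2, -1.1, 0.3]
grip_width: 0.705
grip_force: 0.0
time_s: 48.8
eef_pos: [497.5, 62.9, 231.6]
ee_rot: [-0.0, 1.0, 0.0, 0.0]
force: [1.0, 0.5, 0.5]
grip_width: 0.701
grip_force: 0.0
time_s: 49.6
eef_pos: [319.0, 263.0, 232.0]
ee_rot: [-0.0, 1.0, 0.001, 0.0]
force: [1.4, 0.4, -0.1]
grip_width: 0.698
grip_force: 0.0
time_s: 50.4
eef_pos: [321.1, 286.9, 231.6]
ee_rot: [-0.0, 1.0, 0.0, 0.0]
force: [-0.3, -0.4, -0.1]
grip_width: 0.699
grip_force: 0.0
```

```bash
python3 -m crank '[[[0,-0.03,1,0,0,0,60],[0,0,1,0,0,0,60],[0,0,1,0,0,0,60],[0,0,1,0,0,0,60],[0,0,0.7,0,0,0,60],[0,0,0.41,0,0,0,60],[0,0,0,0,0,0,60],[0,0,0,0,0,0,60]]]';python3 -m crank '[[[0,0,0,0,0,0,30],[0,0,0,0,0,0,30],[0,0,0,0,0,0,30],[0,0,0,0,0,0,30],[0,0,0,0,0,0,30],[0,0,0,0,0,0,30],[0,0,0,0,0,0,30],[0,0,0,0,0,0,30]]]' 40
```

```text
time_s: 51.2
eef_pos: [321.4, 287.9, 104.4]
ee_rot: [-0.0, 1.0, 0.0, 0.0]
force: [0.1, 0.7, 0.6]
grip_width: 0.702
grip_force: 0.0
time_s: 52.0
eef_pos: [321.7, 288.2, 104.7]
ee_rot: [-0.001, 1.0, 0.0, 0.001]
force: [0.4, 1.5, 7.3]
grip_width: 0.406
grip_force: 39.8
```

```bash
python3 -m crank '[[[0,0,-0.4,0,0,0,30],[0,0,-0.8,0,0,0,30],[0,0,-0.8,0,0,0,30],[0,0,-0.8,0,0,0,30],[0,0,-0.8,0,0,0,30],[0,0,-0.8,0,0,0,30],[0,0.4,-0.7,0,0,0,30],[0.8,0.8,0,0,0,0,30]]]' ; python3 -m crank '[[[0.8,0.8,0,0,0,0,30],[0.8,0.8,0,0,0,0,30],[0.8,0.8,0,0,0,0,30],[0.8,0.8,0,0,0,0,30],[0.8,0.8,0,0,0,0,30],[0.8,0.8,0,0,0,0,30],[0.8,0.8,0,0,0,0,30],[0.8,0.8,0,0,0,0,30]]]' ; python3 -m crank '[[[0.8,0.8,0,0,0,0,30],[0.8,0.8,0,0,0,0,30],[0.8,0.8,0,0,0,0,30],[0.8,0.12,0,0,0,0,30],[0.8,0,0,0,0,0,30],[0.8,0,0,0,0,0,30],[0.8,0,0,0,0,0,30],[0.5,0,0,0,0,0,30]]]'; python3 -m crank '[[[0.29,0,0,0,0,0,30],[0,0,0,0,0,0,30],[0,0,0.4,0,0,0,30],[0,0,0.8,0,0,0,30],[0,0,0.8,0,0,0,30],[0,0,0.4,0,0,0,30],[0,0,0,0,0,0,30],[0,0,0,0,0,0,30]]]'
```

```text
time_s: 52.8
eef_pos: [340.6, 258.4, 233.9]
ee_rot: [-0.001, 1.0, 0.002, 0.002]
force: [1.1, 0.2, -2.4]
grip_width: 0.408
grip_force: 40.3
time_s: 53.6
eef_pos: [501.6, 96.9, 231.7]
ee_rot: [0.0, 1.0, 0.0, -0.0]
force: [-0.1, -0.2, -2.2]
grip_width: 0.406
grip_force: 40.3
time_s: 54.4
eef_pos: [654.3, 34.8, 231.3]
ee_rot: [0.0, 1.0, 0.0, -0.0]
force: [-0.3, -0.7, -2.3]
grip_width: 0.409
grip_force: 40.4
time_s: 55.2
eef_pos: [661.0, 34.9, 172.1]
ee_rot: [0.0, 1.0, 0.0, 0.0]
force: [0.2, -0.2, -1.4]
grip_width: 0.408
grip_force: 40.3
```

172.1 to 113 is 2.36 units.

```bash
python3 -m crank '[[[0.02,0,0.6,0,0,0,30],[0,0,0.8,0,0,0,30],[0,0,0.5,0,0,0,30],[0,0,0.3,0,0,0,30],[0,0,0.1,0,0,0,30],[0,0,0.06,0,0,0,30],[0,0,0,0,0,0,30],[0,0,0,0,0,0,30]]]';python3 -m crank '[[[0,0,0,0,0,0,30],[0,0,0,0,0,0,30],[0,0,0,0,0,0,30],[0,0,0,0,0,0,30],[0,0,0,0,0,0,30],[0,0,0,0,0,0,30],[0,0,0,0,0,0,30],[0,0,0,0,0,0,30]]]'
```

```text
time_s: 56.0
eef_pos: [661.7, 34.9, 112.9]
ee_rot: [0.0, 1.0, 0.0, 0.001]
force: [0.2, 0.4, -2.5]
grip_width: 0.407
grip_force: 40.4
time_s: 56.8
eef_pos: [661.6, 34.9, 112.7]
ee_rot: [0.0, 1.0, 0.0, 0.0]
force: [-0.3, 0.8, 4.4]
grip_width: 0.407
grip_force: 40.9
```

```bash
python3 -m crank '[[[0,0,0,0,0,0,60],[0,0,0,0,0,0,60],[0,0,0,0,0,0,60],[0,0,0,0,0,0,60],[0,0,-1,0,0,0,60],[0,0,-1,0,0,0,60],[0,0,-1,0,0,0,60],[0,0,-1,0,0,0,60]]]';python3 -m crank '[[[0,0,-0.75,0,0,0,60],[-1,-1,0,0,0,0,60],[-1,-1,0,0,0,0,60],[-1,-1,0,0,0,0,60],[-1,-1,0,0,0,0,60],[-1,-1,0,0,0,0,60],[-1,-1,0,0,0,0,60],[-1,-1,0,0,0,0,60]]]';python3 -m crank '[[[-1,-1,0,0,0,0,60],[-1,-1,0,0,0,0,60],[-1,-1,0,0,0,0,60],[-0.43,-1,0,0,0,0,60],[0,-1,0,0,0,0,60],[0,-0.16,0,0,0,0,60],[0,0,0,0,0,0,60],[0,0,0,0,0,0,60]]]';python3 -m crank '[[[0,0,1,0,0,0,60],[0,0,1,0,0,0,60],[0,0,1,0,0,0,60],[0,0,0.8,0,0,0,60],[0,0,0.4,0,0,0,60],[0,0,0,0,0,0,60],[0,0,0,0,0,0,60],[0,0,0,0,0,0,60]]]'
```

```text
time_s: 57.6
eef_pos: [661.3, 34.9, 213.3]
ee_rot: [-0.0, 1.0, 0.0, -0.0]
force: [-0.8, -0.5, 0.2]
grip_width: 0.705
grip_force: 0.0
time_s: 58.4
eef_pos: [485.2, 210.7, 231.1]
ee_rot: [-0.0, 1.0, 0.0, 0.0]
force: [0.2, 0.8, -0.3]
grip_width: 0.702
grip_force: 0.0
time_s: 59.2
eef_pos: [400.7, 338.1, 230.9]
ee_rot: [0.0, 1.0, -0.0, -0.0]
force: [0.8, 0.3, 0.3]
grip_width: 0.703
grip_force: 0.0
time_s: 60.0
eef_pos: [401.1, 338.9, 127.2]
ee_rot: [-0.0, 1.0, 0.0, 0.001]
force: [-0.2, 0.1, 0.1]
grip_width: 0.7
grip_force: 0.0
```

```bash
python3 -m crank '[[[0,0,0.1,0,0,0,60],[0,0,0,0,0,0,60],[0,0,0,0,0,0,30],[0,0,0,0,0,0,30],[0,0,0,0,0,0,30],[0,0,0,0,0,0,30],[0,0,0,0,0,0,30],[0,0,0,0,0,0,30]]]' 40;python3 -m crank '[[[0,0,0,0,0,0,30],[0,0,0,0,0,0,30],[0,0,-0.4,0,0,0,30],[0,0,-0.8,0,0,0,30],[0,0,-0.8,0,0,0,30],[0,0,-0.8,0,0,0,30],[0,0,-0.8,0,0,0,30],[0,0.4,-0.7,0,0,0,30]]]';python3 -m crank '[[[0,0.8,0,0,0,0,30],[0,0.8,0,0,0,0,30],[0,0.8,0,0,0,0,30],[0,0.8,0,0,0,0,30],[0,0.8,0,0,0,0,30],[0,0.8,0,0,0,0,30],[0,0.8,0,0,0,0,30],[0,0.8,0,0,0,0,30]]]';python3 -m crank '[[[0,0.8,0,0,0,0,30],[0,0.8,0,0,0,0,30],[0,0.8,0,0,0,0,30],[0.8,0.8,0,0,0,0,30],[0.8,0.8,0,0,0,0,30],[0.8,0.8,0,0,0,0,30],[0.8,0.8,0,0,0,0,30],[0.8,0.8,0,0,0,0,30]]]'
```

```text
time_s: 60.8
eef_pos: [400.7, 338.9, 123.8]
ee_rot: [-0.0, 1.0, 0.0, 0.0]
force: [-0.9, -0.3, 4.6]
grip_width: 0.411
grip_force: 40.0
time_s: 61.6
eef_pos: [400.3, 329.1, 232.0]
ee_rot: [-0.0, 1.0, 0.001, -0.0]
force: [0.3, 0.1, -2.9]
grip_width: 0.411
grip_force: 40.4
time_s: 62.4
eef_pos: [400.2, 167.9, 231.1]
ee_rot: [0.0, 1.0, 0.0, -0.0]
force: [-0.1, 0.7, -1.7]
grip_width: 0.408
grip_force: 40.4
time_s: 63.2
eef_pos: [501.1, 7.9, 231.0]
ee_rot: [-0.0, 1.0, 0.0, -0.0]
force: [0.5, -0.0, -1.4]
grip_width: 0.409
grip_force: 40.4
```

```bash
python3 -m crank '[[[0.8,0.8,0,0,0,0,30],[0.8,0.8,0,0,0,0,30],[0.8,0.4,0,0,0,0,30],[0.8,0.18,0,0,0,0,30],[0.8,0,0,0,0,0,30],[0.38,0,0,0,0,0,30],[0,0,0,0,0,0,30],[0,0,0,0,0,0,30]]]';python3 -m crank '[[[0,0,0.4,0,0,0,30],[0,0,0.8,0,0,0,30],[0,0,0.8,0,0,0,30],[0,0,0.8,0,0,0,30],[0,0,0.6,0,0,0,30],[0,0,0.3,0,0,0,30],[0,0,0.1,0,0,0,30],[0,0,0,0,0,0,30]]]'
```

```text
time_s: 64.0
eef_pos: [609.7, -45.5, 230.8]
ee_rot: [-0.0, 1.0, 0.0, -0.001]
force: [0.1, 0.2, -2.2]
grip_width: 0.413
grip_force: 40.4
time_s: 64.8
eef_pos: [610.1, -45.6, 136.3]
ee_rot: [0.0, 1.0, 0.0, 0.0]
force: [-0.2, 0.5, -1.3]
grip_width: 0.411
grip_force: 40.5
```

```bash
python3 -m crank '[[[0,0,0.08,0,0,0,30],[0,0,0.05,0,0,0,30],[0,0,0.03,0,0,0,30],[0,0,0.02,0,0,0,30],[0,0,0,0,0,0,30],[0,0,0,0,0,0,30],[0,0,0,0,0,0,30],[0,0,0,0,0,0,30]]]'
```

```text
time_s: 65.6
eef_pos: [610.4, -45.6, 131.9]
ee_rot: [0.0, 1.0, 0.0, 0.0]
force: [-1.0, 0.4, 1.3]
grip_width: 0.412
grip_force: 40.7
```

Contact. Release, retreat and check.

```bash
python3 -m crank '[[[0,0,0,0,0,0,60],[0,0,0,0,0,0,60],[0,0,0,0,0,0,60],[0,0,0,0,0,0,60],[0,0,-1,0,0,0,60],[0,0,-1,0,0,0,60],[0,0,-1,0,0,0,60],[0,0,-1,0,0,0,60]]]';python3 -m crank '[[[-1,0,0,0,0,0,60],[-1,0,0,0,0,0,60],[-1,0,0,0,0,0,60],[-1,0,0,0,0,0,60],[-1,0,0,0,0,0,60],[-1,0,0,0,0,0,60],[-1,0,0,0,0,0,60],[-1,0,0,0,0,0,60]]]';python3 -m crank '[[[-1,0,0,0,0,0,60],[-1,0,0,0,0,0,60],[0,-1,0,0,0,0,60],[0,-1,0,0,0,0,60],[0,-1,0,0,0,0,60],[0,-1,0,0,0,0,60],[0,0,0,0,0,0,60],[0,0,0,0,0,0,60]]]'
python3 - <<'E'
from h import *
np.set_printoptions(precision=1,suppress=True)
t=capture("top");s=capture("side");t0=cv2.imread("pics/top0.png");s0=cv2.imread("pics/side0.png")
for im in(t0,t):
    for st,c,_ in blobs((im.max(2)<40).astype(np.uint8),(265,110,420,172),150):print("cap",st,c)
for n,a,b in(("top",t0,t),("side",s0,s)):
    for nm,(x,y) in {"top":dict(tall=(346,159),cone=(303,135),sq=(381,130)),"side":dict(tall=(353,181),cone=(368,172),sq=(389,203))}[n].items():
        tp=a[y-11:y+12,x-11:x+12];r=cv2.matchTemplate(b[y-21:y+22,x-21:x+22],tp,cv2.TM_CCOEFF_NORMED);_,v,_,l=cv2.minMaxLoc(r);print(n,nm,"px shift",l[0]-10,l[1]-10,round(v,2))
cv2.imwrite("pics/fin.png",np.hstack([cv2.resize(t[95:215,240:440],(400,240)),cv2.resize(s[120:290,300:470],(240,240))]))
E
```

```text
time_s: 66.4
eef_pos: [610.1, -45.6, 232.6]
ee_rot: [-0.0, 1.0, 0.0, -0.0]
force: [-0.3, -0.9, -0.4]
grip_width: 0.703
grip_force: 0.0
time_s: 67.2
eef_pos: [409.2, -45.6, 231.6]
ee_rot: [0.0, 1.0, 0.0, 0.0]
force: [-0.4, 0.2, 0.2]
grip_width: 0.7
grip_force: 0.0
time_s: 68.0
eef_pos: [360.1, 54.3, 231.6]
ee_rot: [0.0, 1.0, 0.001, 0.0]
force: [0.7, -0.6, 0.2]
grip_width: 0.699
grip_force: 0.0
cap [372, 121, 19, 20, 295] [381.4, 130.5]
cap [294, 124, 18, 22, 308] [302.4, 135.3]
cap [292, 144, 26, 21, 240] [305.8, 157.2]
cap [337, 149, 19, 21, 317] [345.9, 158.8]
cap [372, 121, 19, 20, 290] [381.4, 130.4]
cap [294, 124, 18, 22, 307] [302.7, 135.0]
cap [292, 144, 26, 21, 237] [305.9, 157.1]
cap [337, 149, 19, 21, 314] [346.0, 158.9]
top tall px shift 0 0 0.98
top cone px shift 0 0 0.99
top sq px shift 0 0 1.0
side tall px shift 0 0 1.0
side cone px shift 0 0 0.99
side sq px shift 0 0 0.95
```

View pics/fin.png

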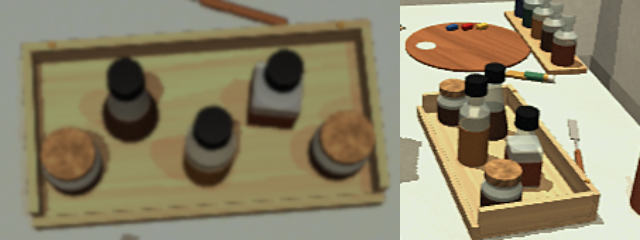

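The three bottles stand upright on their original spots, with cap shifts under 0.4 px. Handing in.

```bash
python3 -c "
from rig import *
print(finish_job())"
```

```text
the job is handed in; nothing more can be done
None
```

The job is handed in at about 68 s of the 144 s allowed: the muller stands on the slab about 1–2 mm from its centre by the camera, and all three bottles are upright in the rack with their caps within 0.4 px (about 1 mm) of where they started; the hand-in gave no verdict.

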